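Clip the check weight into the force gauge's snap hook

ROBOT

A 6-joint arm with a two-finger parallel gripper is mounted at the origin on the work surface. World frame = base frame: x ahead of the robot, y to its left, z up, the work surface at z = 0. Lengths are in m, angles in rad, forces in N, time in s.
With the tool pointing down it reaches from about 0.425 to 0.95 m from the base axis. Payload 3.5 kg.
Tool frame: the origin (TCP) lies between the finger pads; the fingertips stand 14 mm ahead of it and the grasp point (between the pads) lies 5 mm behind it; z points along the fingers, y is the line along which they close (so a half turn about z gives the same grasp; the last joint's range is limited). The gripper opens to 85 mm and grips with 20 to 120 N. Pads are 22 mm wide; open, the fingers measure 114 mm over their backs; the gripper's body (76 mm by 85 mm) begins 54 mm behind the grasp point. The pads swing forward as they close: fully open they stand 13 mm farther back than shut.
Start: joints at [-1.372, 0.286, 1.577, -0, 1.279, -0.15], TCP at [0.231, -0.634, 0.245] pointing down, gripper open.
Joint ranges: [-2.77, 2.77], [-0.9, 2.22], [0.21, 2.48], [-1.53, 4.67], [0.24, 2.81], [-2.84, 2.84]. Speed limits (rad/s): [2.79, 2.79, 3.14, 3.14, 3.14, 3.14].

INTERFACE

Orientations are given as a unit quaternion [x, y, z, w].
In Python, from plant import * gives the robot as it stands.
- The arm moves only by the tool step_arm, never from a script. Its argument "commands" is a list of rows, each an object of numbers: "gripper": the gripper's target within -1 to 1 (shut at 1, half-way at 0, fully open at -1); "x", "y", "z": the shift along the tool's x, y, z in mm; "spin": the turn about the tool's z in degrees. A call has exactly 10 rows; each row shifts and turns the commanded pose from where the row before left it, along the tool's axes as they then stand; what a row does not reach is not made up. A row lasts 1/10 s, in which the tool goes at most 50 mm and 8.59 degrees, less where a joint would pass 70% of its speed; a pose out of reach is approached as far as the arm can. A call with a gripper value outside its range is refused whole. The fingers move at their own pace and stop on an object; "force" is the grip in N (left out, the last holds). Time passes only in rows, so rows that do not move let the fingers close, or fill a call up. It gives the time, the measured TCP pose, the force, the opening and the grip force at its end, in the units of the state.
- get_state(): the state, without advancing time (a new reading comes with each control period).
- read_camera(name): name is "scene" or "side" or "wrist"; returns a dict with "color" (420x560x3 uint8, red, green, blue), "z_map" (420x560 float32, m along the optical axis (not along the pixel's ray), 0 where there is no reading), "fx", "fy", "cx", "cy" (pixels), "eye" and "attitude" of the camera in the world; the wrist camera has in their place "mount" (4x4, takes a point from camera to tool coordinates, whose origin is the TCP and whose axes are the flange's). Camera axes: x right, y up, looking along -z (the intrinsics and any distortion apply to the point x, -y, -z); pixel columns grow to the right and rows downward; lengths in m; the calibration is good to about 2 mm. A picture is of the moment at which its call begins: read the wrist's pose just before it.
- sign_off(): hands the job in; it is judged then, once.
The state is a dict: "time": time; "qpos": joint angles; "dq": joint speeds; "joint_efforts": joint torques, N m; "eef_pos": TCP position; "tcp_rot": TCP orientation; "contact_force": force on the tool from outside, world axes, zero at the start; "wrist_torque": the same for the moment, N m; "opening": opening from 0.0 (shut) to 1.0 (fully open); "finger_force": force on a finger pad.
Only numpy, scipy, OpenCV 4.12 (cv2) and the standard library are available. Lean on these libraries where they do the work, as an engineer would, in place of code of your own. Each camera call takes 0.05 s, during which the arm holds its last target. There are 200 camera calls.

TASK

Pick up the blue check weight and clip its ring into the force gauge's snap hook by pressing the sprung gate inward with the ring until the gate snaps shut behind it. Then, with the ring in the hook, tug it straight up against the shut gate with a steady 6 N or so for about a second to prove that it holds, and let the weight go so that it hangs still from the hook. The gauge is delicate: never load it with more than 15 N, and leave everything else on the bench where it is.

Things in the scene. Friction and masses are not known exactly. Their poses are not given: they have to be found in the camera images.
- blue_weight_bar (a point): Centre, half-way up, of the check weight's blue bar: the part to grasp. Bar 40 mm long (x), 18 wide (y), 16 thick (z), lying flat on the table at first, this point 8 mm up. +x points along the bar to the ring, z up. Whole weight 65 to 120 g. Red and yellow weights of the same shape lie nearby.
- ring_centre (a point): Centre of the check weight's steel ring, rigidly fixed to the bar, 44 mm along +x from the bar's centre; ring and bar share one flat plane (ring axis = z). Ring wire 5 mm thick, inner diameter 32 mm, outer diameter 42 mm. Same axes as the bar.
- ring_front (a point): Middle of the ring's wire at the point farthest from the bar, 18.5 mm along +x from the ring's centre: the bit of wire that goes through the gate. Same axes.
- hook_gap (a point): Middle of the snap hook's gap, level with the shut gate, 172 mm above the table. The hook is a J of 8 mm round steel under the test stand's gauge, in this frame's x-z plane, z up: its free nose at x = -13 mm (middle line) points up, its back at x = +17 mm rises to the gauge; the gap between is 22 mm. The gauge's face is at x = +35 mm from 63 mm above this point; the space at -x is free.
- hook_nose (a point): On the nose's middle line, 13 mm to -x of the gap point; the nose's tip stands 12 mm higher and leans 3 mm to -x. Same axes. The flat ring goes down around the nose, its bar pointing to -x, its front wire between nose and back, onto the gate.
- hook_seat (a point): Lowest point of the hook's inside, where the ring's wire comes to hang: 33 mm below the gap point and 2 mm to +x, 139 mm above the table. Same axes. A wire inside, pulled up, meets the shut gate with its middle about 6 mm below the gap point.
- gate (a joint): Brass gate, 5 mm thick, level across the gap when shut (0); pivot 14 mm to +x of the gap point, free end 22 mm from it, by the nose. Sprung; a stop keeps it from opening upward; opens inward (down) to 1.35 rad, about 2 N at first, 5 to 7 N at the end. A wire pressed straight down at mid-gap slips past its end with its middle some 20 mm below the gap point and the gate shuts above it.
- stand: The test stand with gauge and hook, fixed to the bench: blue base plate 190 x 160 mm, column 344 mm high. Its origin is on the table under the hook's nose, x towards the column, same axes as the hook.
- blue_weight: The blue check weight; origin under the ring's centre, 8 mm below the ring's plane, axes as the bar.
- red_weight: Red check weight of the same shape, to be left alone; origin under its ring's centre, bar to -x.
- yellow_weight: Yellow check weight of the same shape, to be left alone; origin under its ring's centre, bar to -x.
- driver: Screwdriver with an orange handle lying on the bench, to be left alone.
- solvent: White dispenser bottle, 48 mm across, 130 mm high, to be left alone; origin at its foot.
- tape: Roll of yellow tape, 80 mm across, 18 mm high, to be left alone; origin at its foot.
Mind the look-alikes: they are no part of the job. What is shaped like the blue_weight but turquoise is not meant.

How it is judged:
By the outcome, as a careful person would: the job done as asked, in the order asked, and still so for the second after the job is handed in, with the robot touching nothing.
It also fails if it takes over 58 s, if anything falls off the work surface, if the arm or the gripper's body presses on something with over 40 N, if the wrist force passes 120 N, or if a joint passes its speed limit or range.

## Working session

There is one attempt and no reset: what is moved stays moved. The work goes in short steps, Python scripts to look and compute and a tool call to move; the robot and the scene stay as the last step left them, time stands still between calls to the robot, and variables do not carry over. Pictures are saved under pics/ and viewed, at most 10 in all, crops included, and the job is handed in when it is done.

Besides the shell and the picture viewer there is one more tool, called after "Call:" as name([rows], argument=value, ...), one row to a line, values as JSON. step_arm: Moves the arm, as the interface text tells. Its arguments: {"type":"object","properties":{"commands":{"type":"array"},"force":{"type":"number"}},"required":["commands"]}

```bash
mkdir -p pics
cat > h.py <<'E'
from plant import *
import numpy as np, cv2
from scipy.spatial.transform import Rotation as R
def cam(n):
    s=get_state(); c=read_camera(n)
    if 'mount' in c:
        T=np.eye(4);T[:3,:3]=R.from_quat(s['tcp_rot']).as_matrix();T[:3,3]=s['eef_pos'];T=T@np.array(c['mount'])
    else:
        T=np.eye(4);a=np.array(c['attitude']);T[:3,:3]=a if a.shape==(3,3) else R.from_quat(a).as_matrix();T[:3,3]=c['eye']
    c['T']=T;return c
def save(c,f): cv2.imwrite('pics/'+f,c['color'][:,:,::-1])
def ray(c,u,v):
    d=np.stack([(np.asarray(u,float)-c['cx'])/c['fx'],-(np.asarray(v,float)-c['cy'])/c['fy'],-np.ones(np.shape(u))],-1)
    return d
def pts(c,u,v):  # depth points
    u=np.asarray(u);v=np.asarray(v);z=c['z_map'][v,u]
    return (ray(c,u,v)*z[...,None])@c['T'][:3,:3].T+c['T'][:3,3]
def onz(c,u,v,h):
    d=ray(c,u,v)@c['T'][:3,:3].T;o=c['T'][:3,3]
    return o+d*((h-o[2])/d[...,2])[...,None]
E
python3 - <<'E'
from h import *
s=get_state();print(s)
ims=[]
for n in ['scene','side','wrist']:
    c=cam(n);save(c,n+'0.png');print(n,[ (k,c[k]) for k in c if k not in('color','z_map')])
E
```

```text
{'time': 0.0, 'qpos': array([-1.37199352e+00,  2.87204540e-01,  1.57816386e+00, -1.14294072e-05,
        1.27865939e+00, -1.49969184e-01]), 'dq': array([ 0.00055926,  0.00116458,  0.0011606 ,  0.0004671 , -0.00085979,
        0.00063577]), 'joint_efforts': array([ 1.10784302e-03, -4.05970824e+01, -2.92628145e+01, -2.71197827e-06,
        5.73693032e-03,  5.24442058e-06]), 'eef_pos': array([ 0.23059567, -0.63371644,  0.24392836]), 'tcp_rot': array([ 9.84832240e-01,  1.73504976e-01, -3.51951099e-05, -1.21707150e-03]), 'contact_force': array([ 0.5434478 , -0.06082744, -0.11892918]), 'wrist_torque': array([-0.02982589, -0.00051383,  0.03352328]), 'finger_force': 0.0, 'opening': 0.9975176181435566}
scene [('fx', 470.0155777135592), ('fy', 470.0155777135592), ('cx', 277.24220986067877), ('cy', 209.67170780274495), ('eye', array([ 0.99126819, -0.84204317,  0.79433733])), ('attitude', array([0.40944798, 0.12472859, 0.27688443, 0.86030817])), ('T', array([[ 0.81555558, -0.37427214,  0.44134959,  0.99126819],
       [ 0.57855161,  0.51137473, -0.63543207, -0.84204317],
       [ 0.01212949,  0.
[... 617 characters left out ...]
429860345), ('fy', 342.24062429860345), ('cx', 277.9435002590558), ('cy', 213.46395952488552), ('mount', array([[-4.22985260e-04,  9.61782889e-01,  2.73812885e-01,
         6.99473302e-02],
       [ 9.99999908e-01,  4.25919148e-04,  4.87320837e-05,
         7.44729296e-04],
       [-6.97524666e-05,  2.73812881e-01, -9.61782980e-01,
        -1.28364574e-01],
       [ 0.00000000e+00,  0.00000000e+00,  0.00000000e+00,
         1.00000000e+00]])), ('T', array([[ 0.34137378,  0.90388927,  0.25777534,  0.29665068],
       [-0.93992527,  0.32889769,  0.09147014, -0.61084865],
       [-0.00210283, -0.27351507,  0.96186542,  0.37242361],
       [ 0.        ,  0.        ,  0.        ,  1.        ]]))]
```

View pics/scene0.png

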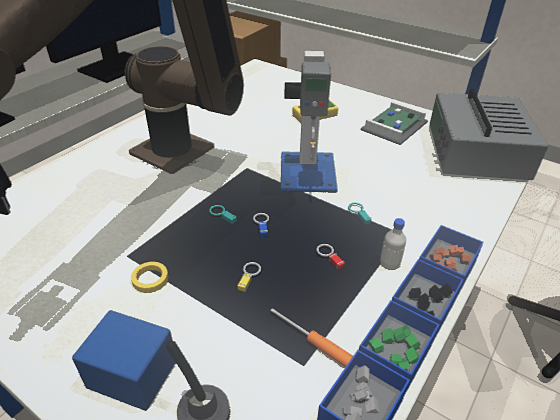

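View pics/side0.png

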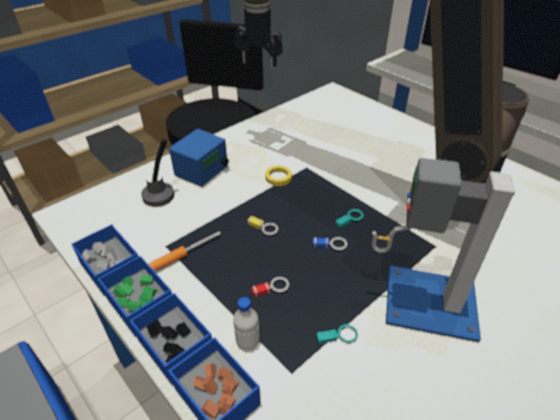

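The scene view shows the blue weight at about (262,224), with its bar at (264,229) and ring at (261,218). The stand base is at (308,172). In the side view the bar is at (321,242), the ring at (338,243) and the hook at (382,238).

Run:
```python
from h import *
for n,box in [('scene',[(215,240,250,280),(140,200,270,345)]),('side',[(232,250,308,334),(262,340,380,485)])]:
    c=cam(n);hsv=cv2.cvtColor(c['color'],cv2.COLOR_RGB2HSV)
    m=cv2.inRange(hsv,(104,110,50),(125,255,255))
    for i,(a,b,l,r) in enumerate(box):
        v,u=np.nonzero(m[a:b,l:r]);v+=a;u+=l
        h=.016 if i==0 else .01
        P=onz(c,u,v,h); D=pts(c,u,v)
        rect=cv2.minAreaRect((P[:,:2]*1000).astype(np.float32))
        print(n,i,len(u),u.mean(),v.mean(),'onplane',P.mean(0),'depth',np.median(D,0),rect,cv2.boxPoints(rect).round().tolist())
    # grey ring / hook crop
    a,b,l,r=(95,200,260,365) if n=='scene' else (200,290,330,450)
    cv2.imwrite(f'pics/{n}_hook.png',cv2.resize(c['color'][a:b,l:r,::-1],None,fx=5,fy=5,interpolation=cv2.INTER_CUBIC))
    if n=='side':
        for (u,v) in [(378,250),(375,240),(382,238),(390,250),(404,232)]: print(u,v,pts(c,[u],[v]))
```

```text
scene 0 92 263.17391304347825 229.4891304347826 onplane [ 0.46573726 -0.1453504   0.016     ] depth [ 0.46664312 -0.14562023  0.01570637] ((464.138671875, -143.90682983398438), (19.888225555419922, 52.54531478881836), 37.071372985839844) [[440.0, -129.0], [472.0, -171.0], [488.0, -159.0], [456.0, -117.0]]
scene 1 1053 307.59544159544157 172.20132953466288 onplane [0.41580946 0.13926129 0.01      ] depth [0.41848039 0.12910817 0.01509027] ((411.154541015625, 144.78842163085938), (155.90354919433594, 197.3301239013672), 34.09043884277344) [[291.0, 183.0], [402.0, 19.0], [531.0, 107.0], [420.0, 270.0]]
side 0 133 320.43609022556393 241.93984962406014 onplane [ 0.46344306 -0.13586437  0.016     ] depth [ 0.46100163 -0.13783332  0.01111408] ((463.17315673828125, -135.5125732421875), (34.485626220703125, 43.558170318603516), 47.39130401611328) [[435.0, -133.0], [468.0, -163.0], [491.0, -138.0], [459.0, -108.0]]
side 1 4334 427.336179049377 304.3232579603138 onplane [0.4249891  0.14512429 0.01      ] depth [0.42791928 0.13987581 0.01342911] ((409.2632751464844, 143.78663635253906), (167.0277557373047, 189.24241638183594), 33.97865676879883) [[287.0, 176.0], [393.0, 19.0], [531.0, 112.0], [426.0, 269.0]]
378 250 [[0.48612052 0.03722144 0.1376095 ]]
375 240 [[0.4925615  0.02971823 0.1652351 ]]
382 238 [[1.04417157 0.35509311 0.78229971]]
390 250 [[ 0.34559517 -0.01036197  0.00044468]]
404 232 [[ 0.26612336 -0.02526226 -0.00061244]]
```

View pics/side_hook.png

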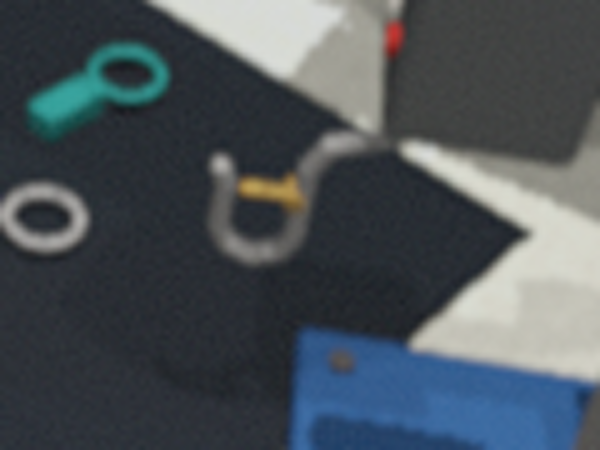

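View pics/scene_hook.png

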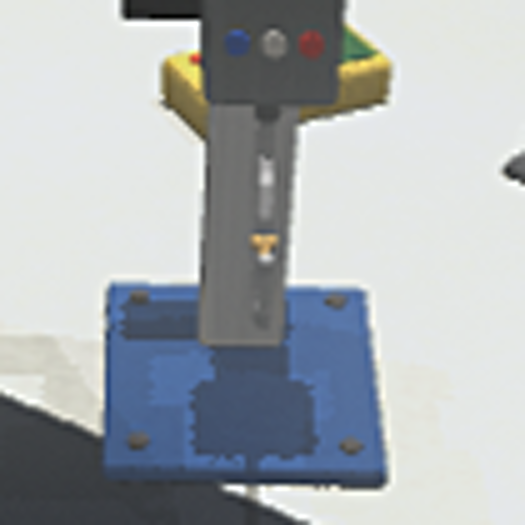

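The side crop shows the hook with its nose tip at full-image (374.4,232), the nose at gate level at (374.4,237.4) and the gate centre at about (384,238). The scene crop shows the gate end-on at about (312.8,144).

Run:
```python
from h import *
from scipy.optimize import least_squares
S=cam('scene');D=cam('side')
def one(c,u,v,h): return onz(c,np.array([u]),np.array([v]),h)[0]
print('side nose172',one(D,374.4,237.6,.172),'tip184',one(D,374.4,232.2,.184),'gap',one(D,384,238,.172),'bottom(z135)',one(D,381,251,.135))
print('scene gate172',one(S,312.8,143.5,.172))
def tri(a,b):
    A=[];B=[]
    for c,u,v in (a,b):
        d=ray(c,u,v)@c['T'][:3,:3].T;d/=np.linalg.norm(d);M=np.eye(3)-np.outer(d,d);A.append(M);B.append(M@c['T'][:3,3])
    return np.linalg.lstsq(np.vstack(A),np.hstack(B),rcond=None)[0]
print('tri gap',tri((S,312.8,143.5),(D,384,238)))
# ring centres: bright grey pixels, enclosing circle on plane z=.0105
for c,(a,b,l,r) in ((S,(208,228,248,275)),(D,(233,253,328,352))):
    hsv=cv2.cvtColor(c['color'],cv2.COLOR_RGB2HSV);m=cv2.inRange(hsv[a:b,l:r],(0,0,95),(179,70,255))
    v,u=np.nonzero(m);P=onz(c,u+l,v+a,.0105)
    ctr,rad=cv2.minEnclosingCircle((P[:,:2]*1000).astype(np.float32));print('ring',len(u),ctr,rad,P.mean(0))
```

```text
side nose172 [0.49416065 0.02828045 0.172     ] tip184 [0.49301531 0.02525537 0.184     ] gap [0.48104302 0.04186875 0.172     ] bottom(z135) [0.48159686 0.04181853 0.135     ]
scene gate172 [0.47755732 0.05052829 0.172     ]
tri gap [0.48268899 0.04344136 0.17593111]
ring 70 (429.9040832519531, -107.9371109008789) 21.60105323791504 [ 0.42876611 -0.10746366  0.0105    ]
ring 134 (429.1645812988281, -107.63706970214844) 23.366369247436523 [ 0.42984339 -0.10724739  0.0105    ]
```

Call:
step_arm([
  {"x":35,"y":-35},
  {"x":35,"y":-35},
  {"x":35,"y":-35},
  {"x":35,"y":-35},
  {"x":35,"y":-35},
  {"x":35,"y":-35},
  {"x":35,"y":-35},
  {"x":35,"y":-35},
  {"x":35,"y":-35},
  {"x":35,"y":-35},
])

```text
invalid input
```

Call:
step_arm([
  {"x":36,"y":-38,"gripper":-1},
  {"z":10,"spin":7.5},
  {"z":12,"spin":7.5},
  {"z":12,"spin":7.5},
  {"z":12,"spin":7.5},
  {"z":12,"spin":7.5},
  {"z":12,"spin":7.5},
  {"z":10,"spin":7.5},
  {"spin":7.5},
  {"spin":5},
])

```text
invalid input
```

```bash
cat > w.py <<'E'
from h import *
c=cam('wrist');save(c,'wrist1.png')
s=get_state();M=R.from_quat(s['tcp_rot']).as_matrix();print(s['time'],s['eef_pos'],M[:,0],M[:,2])
hsv=cv2.cvtColor(c['color'],cv2.COLOR_RGB2HSV)
m=cv2.inRange(hsv,(104,110,50),(125,255,255))
n,l,st,ce=cv2.connectedComponentsWithStats(m)
for i in range(1,n):
    if st[i,4]<80: continue
    v,u=np.nonzero(l==i);P=onz(c,u,v,.016);r=cv2.minAreaRect((P[:,:2]*1000).astype(np.float32));print(st[i],r,np.median(pts(c,u,v),0))
E
python3 w.py
```

```text
0.4 [ 0.23068837 -0.63426723  0.24513287] [9.39795373e-01 3.41737701e-01 3.56950105e-05] [-7.48769281e-05  3.10366690e-04 -9.99999949e-01]
```

Call:
step_arm([
  {"gripper":-1,"x":35,"y":-35,"z":0,"spin":0},
  {"gripper":-1,"x":35,"y":-35,"z":0,"spin":0},
  {"gripper":-1,"x":35,"y":-35,"z":0,"spin":0},
  {"gripper":-1,"x":35,"y":-35,"z":0,"spin":0},
  {"gripper":-1,"x":35,"y":-35,"z":0,"spin":0},
  {"gripper":-1,"x":35,"y":-35,"z":0,"spin":0},
  {"gripper":-1,"x":35,"y":-35,"z":0,"spin":0},
  {"gripper":-1,"x":35,"y":-35,"z":0,"spin":0},
  {"gripper":-1,"x":35,"y":-35,"z":0,"spin":0},
  {"gripper":-1,"x":35,"y":-35,"z":0,"spin":0},
])

```text
time: 1.4
eef_pos: [0.4405, -0.1839, 0.2458]
tcp_rot: [0.985, 0.173, 0.0, 0.0]
contact_force: [1.4, -0.7, 0.2]
opening: 1.0
finger_force: 0.0
```

Call:
step_arm([
  {"gripper":-1,"x":36,"y":-36,"z":0,"spin":0},
  {"gripper":-1,"x":0,"y":0,"z":10,"spin":7.5},
  {"gripper":-1,"x":0,"y":0,"z":12,"spin":7.5},
  {"gripper":-1,"x":0,"y":0,"z":12,"spin":7.5},
  {"gripper":-1,"x":0,"y":0,"z":12,"spin":7.5},
  {"gripper":-1,"x":0,"y":0,"z":12,"spin":7.5},
  {"gripper":-1,"x":0,"y":0,"z":12,"spin":7.5},
  {"gripper":-1,"x":0,"y":0,"z":10,"spin":7.5},
  {"gripper":-1,"x":0,"y":0,"z":0,"spin":7.5},
  {"gripper":-1,"x":0,"y":0,"z":0,"spin":5},
])

```text
time: 2.4
eef_pos: [0.4609, -0.1404, 0.165]
tcp_rot: [0.923, -0.385, -0.0, -0.0]
contact_force: [0.2, 0.3, 0.4]
opening: 1.001
finger_force: 0.0
```

```bash
python3 w.py
```

```text
2.45 [ 0.4611167  -0.14044959  0.16524537] [ 7.02654694e-01 -7.11530999e-01 -1.32700262e-04] [-8.98835296e-05  9.77373816e-05 -9.99999991e-01]
[267 177  24   9 183] ((474.06768798828125, -154.037353515625), (18.907089233398438, 6.646030902862549), 44.71733856201172) [ 0.47381297 -0.15377612  0.01449751]
[267 190  23  28 640] ((460.88043212890625, -140.13116455078125), (18.569995880126953, 23.278196334838867), 44.7191276550293) [ 0.46078931 -0.1399756   0.01555664]
[266 222  24   5  98] ((448.62042236328125, -127.1512222290039), (19.53668975830078, 3.568467140197754), 44.723445892333984) [ 0.44873198 -0.12715095  0.01519139]
[ 47 331  27  11 175] ((515.9540405273438, 94.94554138183594), (24.66626739501953, 10.885499000549316), 44.740474700927734) [0.51831578 0.10351853 0.00849566]
[ 158  348   49   42 1191] ((411.45867919921875, 33.76909637451172), (39.34775924682617, 52.451454162597656), 73.07592010498047) [0.41062018 0.04033888 0.01303919]
[ 56 401  40  19 533] ((456.192626953125, 157.62457275390625), (39.72547912597656, 22.601356506347656), 44.75679016113281) [0.45378379 0.15846325 0.01395324]
```

Call:
step_arm([
  {"gripper":-1,"x":1,"y":0,"z":25,"spin":0},
  {"gripper":-1,"x":0,"y":0,"z":30,"spin":0},
  {"gripper":-1,"x":0,"y":0,"z":30,"spin":0},
  {"gripper":-1,"x":0,"y":0,"z":30,"spin":0},
  {"gripper":-1,"x":0,"y":0,"z":20,"spin":0},
  {"gripper":-1,"x":0,"y":0,"z":10,"spin":0},
  {"gripper":-1,"x":0,"y":0,"z":4,"spin":0},
  {"gripper":-1,"x":0,"y":0,"z":0,"spin":0},
  {"gripper":1,"x":0,"y":0,"z":0,"spin":0},
  {"gripper":1,"x":0,"y":0,"z":0,"spin":0},
], force=110)

```text
time: 3.45
eef_pos: [0.4628, -0.1417, 0.0176]
tcp_rot: [0.924, -0.383, 0.001, 0.0]
contact_force: [-0.4, 0.1, -0.0]
opening: 0.692
finger_force: 0.0
```

Call:
step_arm([
  {"gripper":1,"x":0,"y":0,"z":0,"spin":0},
  {"gripper":1,"x":0,"y":0,"z":0,"spin":0},
  {"gripper":1,"x":0,"y":0,"z":0,"spin":0},
  {"gripper":1,"x":0,"y":0,"z":0,"spin":0},
  {"gripper":1,"x":0,"y":0,"z":0,"spin":0},
  {"gripper":1,"x":0,"y":0,"z":0,"spin":0},
  {"gripper":1,"x":0,"y":0,"z":0,"spin":0},
  {"gripper":1,"x":0,"y":0,"z":0,"spin":0},
  {"gripper":1,"x":0,"y":0,"z":0,"spin":0},
  {"gripper":1,"x":0,"y":0,"z":0,"spin":0},
], force=110)

```text
time: 4.45
eef_pos: [0.4623, -0.1414, 0.0171]
tcp_rot: [0.924, -0.383, 0.0, 0.0]
contact_force: [-1.1, 0.2, 5.8]
opening: 0.176
finger_force: 108.5
```

Call:
step_arm([
  {"gripper":1,"x":0,"y":0,"z":-10,"spin":0},
  {"gripper":1,"x":0,"y":0,"z":-20,"spin":0},
  {"gripper":1,"x":0,"y":0,"z":-30,"spin":0},
  {"gripper":1,"x":0,"y":0,"z":-30,"spin":3},
  {"gripper":1,"x":0,"y":0,"z":-30,"spin":3},
  {"gripper":1,"x":0,"y":0,"z":-30,"spin":3},
  {"gripper":1,"x":0,"y":0,"z":-30,"spin":1.7},
  {"gripper":1,"x":0,"y":0,"z":-20,"spin":0},
  {"gripper":1,"x":0,"y":0,"z":-10,"spin":0},
  {"gripper":1,"x":0,"y":0,"z":0,"spin":0},
])

```text
time: 5.45
eef_pos: [0.4624, -0.1415, 0.2278]
tcp_rot: [0.884, -0.467, 0.002, 0.0]
contact_force: [-0.4, -0.2, -0.3]
opening: 0.173
finger_force: 107.7
```

Call:
step_arm([
  {"gripper":1,"x":0,"y":-10,"z":0,"spin":0},
  {"gripper":1,"x":0,"y":-20,"z":0,"spin":0},
  {"gripper":1,"x":0,"y":-25,"z":0,"spin":0},
  {"gripper":1,"x":0,"y":-25,"z":0,"spin":0},
  {"gripper":1,"x":-10,"y":-20,"z":0,"spin":0},
  {"gripper":1,"x":-20,"y":-13,"z":0,"spin":0},
  {"gripper":1,"x":-15,"y":-5,"z":0,"spin":0},
  {"gripper":1,"x":-5,"y":0,"z":0,"spin":0},
  {"gripper":1,"x":0,"y":0,"z":0,"spin":0},
  {"gripper":1,"x":0,"y":0,"z":0,"spin":0},
])

```text
time: 6.45
eef_pos: [0.531, -0.0339, 0.2261]
tcp_rot: [0.884, -0.467, 0.0, 0.0]
contact_force: [0.1, -1.0, -1.3]
opening: 0.172
finger_force: 107.8
```

Run:
```python
from h import *
s=get_state();M=R.from_quat(s['tcp_rot']).as_matrix();print(s['time'],s['eef_pos'],M[:,0],s['contact_force'],s['finger_force'])
d=cam('side');c=cam('scene')
x=np.hstack([cv2.resize(d['color'][170:290,310:450],None,fx=4,fy=4,interpolation=cv2.INTER_CUBIC)[:480,:480],])
y=cv2.resize(c['color'][80:200,270:350],None,fx=4,fy=4,interpolation=cv2.INTER_CUBIC)
cv2.imwrite('pics/app.png',np.hstack([x[:, :480],y])[:,:,::-1])
```

```text
6.45 [ 0.53096376 -0.03386465  0.22610781] [ 5.62965820e-01 -8.26480155e-01  1.97267868e-04] [ 0.06481842 -1.01762882 -1.32234257] 107.8250777721405
```

View pics/app.png

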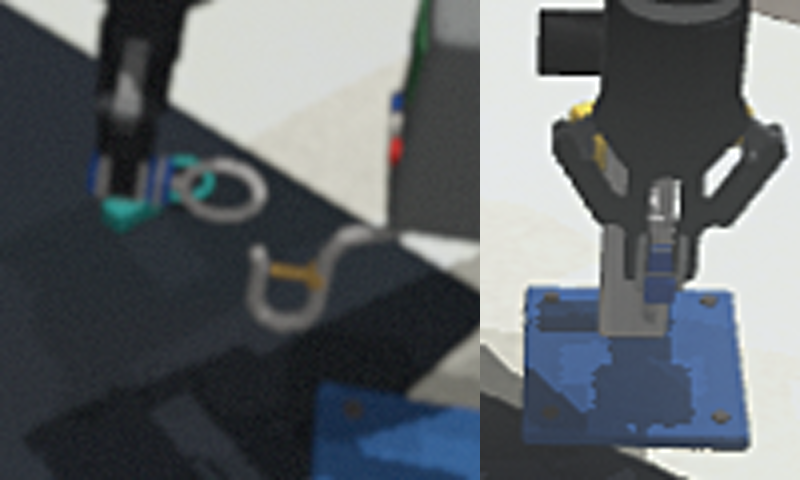

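The side crop shows the ring held flat, with its centre at full-image (365.5,217.5) and the far edge of its front at (376,220). The nose tip is at (374.5,232.5). In the scene crop the bar is at about (314.5,147.5), in line with the hook.

Run:
```python
from h import *
S=cam('scene');D=cam('side');s=get_state()
X=np.array([-.559,.829,0]);Y=np.array([-.829,-.559,0]) # hook axes
def one(c,u,v,h): return onz(c,np.array([u]),np.array([v]),h)[0]
f=lambda p:(round(1000*p@X,1),round(1000*p@Y,1))
b=S['color'][130:165,295:330];m=cv2.inRange(cv2.cvtColor(b,cv2.COLOR_RGB2HSV),(104,110,50),(125,255,255));v,u=np.nonzero(m)
print('bar scene',u.mean()+295,v.mean()+130,v.max()+130)
e=s['eef_pos'];print('tcp',f(e),'ringc by kin',f(e+.044*X))
print('ringc side',f(one(D,365.5,217.5,.217)),'bar scene',f(one(S,u.mean()+295,v.mean()+130,.215)))
print('nose side',f(one(D,374.4,237.6,.172)),'tip',f(one(D,374.4,232.2,.184)),'gap side',f(one(D,384,238,.172)),'gap scene',f(one(S,312.8,143.5,.172)))
p=pts(D,np.array([355]),np.array([224]));print(p)
hm=[(u,v) for u in range(352,380) for v in range(205,232)]
uv=np.array(hm);P=pts(D,uv[:,0],uv[:,1]);k=(P[:,2]>.19)&(P[:,2]<.24)&(P[:,:2]@X[:2]>(e@X+.03))
print(k.sum(),np.median(P[k,2]),[f(P[k].min(0)),f(P[k].max(0))],P[k]@X.max() if 0 else (P[k]@X).min(),(P[k]@X).max(),(P[k]@Y).min(),(P[k]@Y).max(),np.polyfit(P[k]@X,P[k,2],1))
```

```text
bar scene 319.8618421052632 158.88815789473685 164
tcp (np.float64(-325.3), np.float64(-421.3)) ringc by kin (np.float64(-281.3), np.float64(-421.3))
ringc side (np.float64(-276.4), np.float64(-421.1)) bar scene (np.float64(-361.3), np.float64(-432.7))
nose side (np.float64(-252.8), np.float64(-425.5)) tip (np.float64(-254.7), np.float64(-422.8)) gap side (np.float64(-234.2), np.float64(-422.2)) gap scene (np.float64(-225.1), np.float64(-424.1))
[[ 0.33889864 -0.12851179  0.00262861]]
117 0.21857930715397034 [(np.float64(-283.2), np.float64(-393.6)), (np.float64(-273.3), np.float64(-451.7))] -0.29503027523395686 -0.25809805899622607 -0.44138028280317493 -0.4014136195367606 [-0.00512212  0.21704859]
```

Call:
step_arm([
  {"gripper":1,"x":-5,"y":-2.5,"z":0,"spin":0},
  {"gripper":1,"x":-10,"y":0,"z":0,"spin":0},
  {"gripper":1,"x":-7,"y":0,"z":0,"spin":0},
  {"gripper":1,"x":0,"y":0,"z":0,"spin":0},
  {"gripper":1,"x":0,"y":0,"z":6,"spin":0},
  {"gripper":1,"x":0,"y":0,"z":8,"spin":0},
  {"gripper":1,"x":0,"y":0,"z":8,"spin":0},
  {"gripper":1,"x":0,"y":0,"z":4,"spin":0},
  {"gripper":1,"x":0,"y":0,"z":0,"spin":0},
  {"gripper":1,"x":0,"y":0,"z":0,"spin":0},
])

```text
time: 7.65
eef_pos: [0.5209, -0.0139, 0.2001]
tcp_rot: [0.884, -0.467, -0.0, 0.0]
contact_force: [-0.2, 0.5, -0.3]
opening: 0.174
finger_force: 107.8
```

Run:
```python
from h import *
s=get_state();print(s['time'],s['eef_pos'],s['contact_force'])
d=cam('side');c=cam('scene')
x=cv2.resize(d['color'][190:270,340:420],None,fx=5,fy=5,interpolation=cv2.INTER_CUBIC)
y=cv2.resize(c['color'][100:180,280:340],None,fx=5,fy=5,interpolation=cv2.INTER_CUBIC)
cv2.imwrite('pics/app2.png',np.hstack([x,y])[:,:,::-1])
```

```text
7.65 [ 0.52090142 -0.01390688  0.20013899] [-0.15456636  0.53243188 -0.25865469]
```

View pics/app2.png

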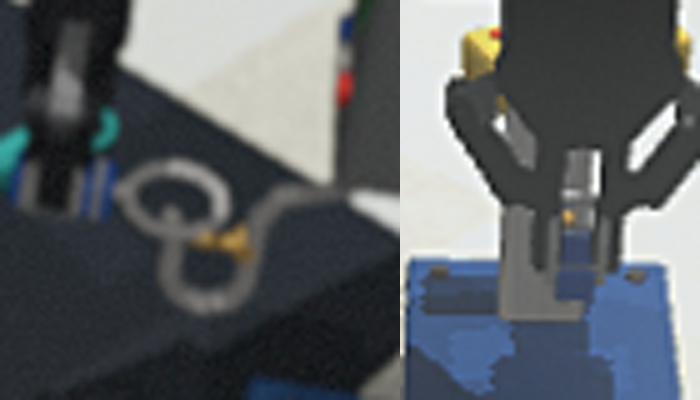

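The ring sits above the hook, and the nose tip at crop (172,215) shows inside the ring, whose centre is at about (175,198). That puts the ring about 3 mm too far toward the back of the hook, so I'll shift it and press down.

Call:
step_arm([
  {"gripper":1,"x":3,"y":0,"z":0,"spin":0},
  {"gripper":1,"x":0,"y":0,"z":4,"spin":0},
  {"gripper":1,"x":0,"y":0,"z":4,"spin":0},
  {"gripper":1,"x":0,"y":0,"z":3,"spin":0},
  {"gripper":1,"x":0,"y":0,"z":3,"spin":0},
  {"gripper":1,"x":0,"y":0,"z":3,"spin":0},
  {"gripper":1,"x":0,"y":0,"z":3,"spin":0},
  {"gripper":1,"x":0,"y":0,"z":0,"spin":0},
  {"gripper":1,"x":0,"y":0,"z":0,"spin":0},
  {"gripper":1,"x":0,"y":0,"z":0,"spin":0},
])

```text
time: 8.75
eef_pos: [0.5228, -0.0163, 0.1807]
tcp_rot: [0.884, -0.467, 0.0, -0.0]
contact_force: [-0.7, 0.5, 2.9]
opening: 0.172
finger_force: 108.1
```

Call:
step_arm([
  {"gripper":1,"x":0,"y":0,"z":3,"spin":0},
  {"gripper":1,"x":0,"y":0,"z":3,"spin":0},
  {"gripper":1,"x":0,"y":0,"z":3,"spin":0},
  {"gripper":1,"x":0,"y":0,"z":3,"spin":0},
  {"gripper":1,"x":0,"y":0,"z":2,"spin":0},
  {"gripper":1,"x":0,"y":0,"z":2,"spin":0},
  {"gripper":1,"x":0,"y":0,"z":0,"spin":0},
  {"gripper":1,"x":0,"y":0,"z":0,"spin":0},
  {"gripper":1,"x":0,"y":0,"z":0,"spin":0},
  {"gripper":1,"x":0,"y":0,"z":0,"spin":0},
])

```text
time: 9.75
eef_pos: [0.5216, -0.0157, 0.1636]
tcp_rot: [0.884, -0.467, -0.002, 0.0]
contact_force: [-0.3, -0.1, -0.3]
opening: 0.175
finger_force: 107.8
```

Run:
```python
from h import *
d=cam('side')
cv2.imwrite('pics/in.png',cv2.resize(d['color'][200:270,345:415],None,fx=8,fy=8,interpolation=cv2.INTER_CUBIC)[:,:,::-1])
print(get_state()['contact_force'])
```

```text
[-0.19060652  1.09420585 -2.07233301]
```

View pics/in.png

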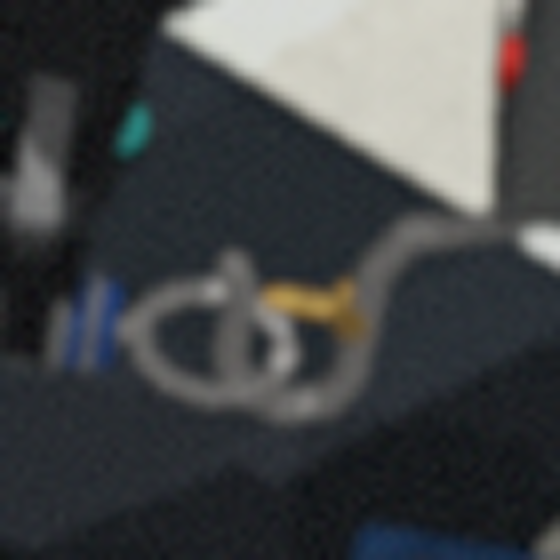

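The gate is shut at crop (305,300), above the ring's front wire, and the ring encircles the nose. Next I'll tug upward gently.

Call:
step_arm([
  {"gripper":1,"x":0,"y":0,"z":-3,"spin":0},
  {"gripper":1,"x":0,"y":0,"z":-3,"spin":0},
  {"gripper":1,"x":0,"y":0,"z":-2,"spin":0},
  {"gripper":1,"x":0,"y":0,"z":-1,"spin":0},
  {"gripper":1,"x":0,"y":0,"z":0,"spin":0},
  {"gripper":1,"x":0,"y":0,"z":0,"spin":0},
  {"gripper":1,"x":0,"y":0,"z":0,"spin":0},
  {"gripper":1,"x":0,"y":0,"z":0,"spin":0},
  {"gripper":1,"x":0,"y":0,"z":0,"spin":0},
  {"gripper":1,"x":0,"y":0,"z":0,"spin":0},
])

```text
time: 10.8
eef_pos: [0.5225, -0.0163, 0.1732]
tcp_rot: [0.884, -0.467, -0.0, 0.0]
contact_force: [-0.1, -0.2, -1.5]
opening: 0.173
finger_force: 107.8
```

Call:
step_arm([
  {"gripper":1,"x":0,"y":0,"z":-0.5,"spin":0},
  {"gripper":1,"x":0,"y":0,"z":-0.5,"spin":0},
  {"gripper":1,"x":0,"y":0,"z":0,"spin":0},
  {"gripper":1,"x":0,"y":0,"z":0,"spin":0},
  {"gripper":1,"x":0,"y":0,"z":0,"spin":0},
  {"gripper":1,"x":0,"y":0,"z":0,"spin":0},
  {"gripper":1,"x":0,"y":0,"z":0,"spin":0},
  {"gripper":1,"x":0,"y":0,"z":0,"spin":0},
  {"gripper":1,"x":0,"y":0,"z":0,"spin":0},
  {"gripper":1,"x":0,"y":0,"z":0,"spin":0},
])

```text
time: 11.8
eef_pos: [0.5226, -0.0163, 0.1743]
tcp_rot: [0.884, -0.467, -0.0, -0.0]
contact_force: [0.2, -0.3, -0.8]
opening: 0.178
finger_force: 107.8
```

Call:
step_arm([
  {"gripper":1,"x":0,"y":0,"z":-0.5,"spin":0},
  {"gripper":1,"x":0,"y":0,"z":-0.5,"spin":0},
  {"gripper":1,"x":0,"y":0,"z":0,"spin":0},
  {"gripper":1,"x":0,"y":0,"z":0,"spin":0},
  {"gripper":1,"x":0,"y":0,"z":0,"spin":0},
  {"gripper":1,"x":0,"y":0,"z":0,"spin":0},
  {"gripper":1,"x":0,"y":0,"z":0,"spin":0},
  {"gripper":1,"x":0,"y":0,"z":0,"spin":0},
  {"gripper":1,"x":0,"y":0,"z":0,"spin":0},
  {"gripper":1,"x":0,"y":0,"z":0,"spin":0},
])

```text
time: 12.8
eef_pos: [0.5226, -0.0163, 0.1753]
tcp_rot: [0.884, -0.467, -0.0, -0.0]
contact_force: [-0.2, -0.2, -0.7]
opening: 0.176
finger_force: 107.8
```

Call:
step_arm([
  {"gripper":1,"x":0,"y":0,"z":-0.5,"spin":0},
  {"gripper":1,"x":0,"y":0,"z":-0.5,"spin":0},
  {"gripper":1,"x":0,"y":0,"z":0,"spin":0},
  {"gripper":1,"x":0,"y":0,"z":0,"spin":0},
  {"gripper":1,"x":0,"y":0,"z":0,"spin":0},
  {"gripper":1,"x":0,"y":0,"z":0,"spin":0},
  {"gripper":1,"x":0,"y":0,"z":0,"spin":0},
  {"gripper":1,"x":0,"y":0,"z":0,"spin":0},
  {"gripper":1,"x":0,"y":0,"z":0,"spin":0},
  {"gripper":1,"x":0,"y":0,"z":0,"spin":0},
])

```text
time: 13.8
eef_pos: [0.5225, -0.0163, 0.1762]
tcp_rot: [0.884, -0.467, -0.0, 0.0]
contact_force: [-0.3, 0.3, -2.5]
opening: 0.177
finger_force: 107.6
```

Call:
step_arm([
  {"gripper":1,"x":0,"y":0,"z":-0.5,"spin":0},
  {"gripper":1,"x":0,"y":0,"z":0,"spin":0},
  {"gripper":1,"x":0,"y":0,"z":0,"spin":0},
  {"gripper":1,"x":0,"y":0,"z":0,"spin":0},
  {"gripper":1,"x":0,"y":0,"z":0,"spin":0},
  {"gripper":1,"x":0,"y":0,"z":0,"spin":0},
  {"gripper":1,"x":0,"y":0,"z":0,"spin":0},
  {"gripper":1,"x":0,"y":0,"z":0,"spin":0},
  {"gripper":1,"x":0,"y":0,"z":0,"spin":0},
  {"gripper":1,"x":0,"y":0,"z":0,"spin":0},
])

```text
time: 14.8
eef_pos: [0.5225, -0.0163, 0.1768]
tcp_rot: [0.884, -0.467, -0.0, 0.0]
contact_force: [0.3, -0.3, -4.5]
opening: 0.178
finger_force: 107.6
```

Call:
step_arm([
  {"gripper":1,"x":0,"y":0,"z":-0.6,"spin":0},
  {"gripper":1,"x":0,"y":0,"z":0,"spin":0},
  {"gripper":1,"x":0,"y":0,"z":0,"spin":0},
  {"gripper":1,"x":0,"y":0,"z":0,"spin":0},
  {"gripper":1,"x":0,"y":0,"z":0,"spin":0},
  {"gripper":1,"x":0,"y":0,"z":0,"spin":0},
  {"gripper":1,"x":0,"y":0,"z":0,"spin":0},
  {"gripper":1,"x":0,"y":0,"z":0,"spin":0},
  {"gripper":1,"x":0,"y":0,"z":0,"spin":0},
  {"gripper":1,"x":0,"y":0,"z":0,"spin":0},
])

```text
time: 15.8
eef_pos: [0.5225, -0.0163, 0.1773]
tcp_rot: [0.884, -0.467, -0.0, 0.0]
contact_force: [0.4, -0.1, -7.9]
opening: 0.178
finger_force: 107.6
```

Call:
step_arm([
  {"gripper":1,"x":0,"y":0,"z":0,"spin":0},
  {"gripper":1,"x":0,"y":0,"z":0,"spin":0},
  {"gripper":1,"x":0,"y":0,"z":0,"spin":0},
  {"gripper":1,"x":0,"y":0,"z":0,"spin":0},
  {"gripper":1,"x":0,"y":0,"z":0,"spin":0},
  {"gripper":1,"x":0,"y":0,"z":0,"spin":0},
  {"gripper":1,"x":0,"y":0,"z":0,"spin":0},
  {"gripper":1,"x":0,"y":0,"z":0,"spin":0},
  {"gripper":1,"x":0,"y":0,"z":0,"spin":0},
  {"gripper":1,"x":0,"y":0,"z":0,"spin":0},
])

```text
time: 16.8
eef_pos: [0.5225, -0.0163, 0.1774]
tcp_rot: [0.884, -0.467, -0.0, 0.0]
contact_force: [1.2, 0.7, -7.6]
opening: 0.172
finger_force: 107.7
```

Call:
step_arm([
  {"gripper":1,"x":0,"y":0,"z":1,"spin":0},
  {"gripper":1,"x":0,"y":0,"z":2,"spin":0},
  {"gripper":1,"x":0,"y":0,"z":3,"spin":0},
  {"gripper":1,"x":0,"y":0,"z":4,"spin":0},
  {"gripper":1,"x":0,"y":0,"z":4,"spin":0},
  {"gripper":1,"x":0,"y":0,"z":4,"spin":0},
  {"gripper":1,"x":0,"y":0,"z":3,"spin":0},
  {"gripper":1,"x":0,"y":0,"z":1,"spin":0},
  {"gripper":1,"x":0,"y":0,"z":0,"spin":0},
  {"gripper":1,"x":0,"y":0,"z":0,"spin":0},
])

```text
time: 17.8
eef_pos: [0.5227, -0.0163, 0.1555]
tcp_rot: [0.884, -0.467, 0.0, -0.0]
contact_force: [-0.3, -0.8, -0.5]
opening: 0.176
finger_force: 108.4
```

Call:
step_arm([
  {"gripper":1,"x":0,"y":0,"z":0.7,"spin":0},
  {"gripper":1,"x":0,"y":0,"z":0.7,"spin":0},
  {"gripper":1,"x":0,"y":0,"z":0.6,"spin":0},
  {"gripper":1,"x":0,"y":0,"z":0,"spin":0},
  {"gripper":1,"x":0,"y":0,"z":0,"spin":0},
  {"gripper":1,"x":0,"y":0,"z":0,"spin":0},
  {"gripper":1,"x":0,"y":0,"z":0,"spin":0},
  {"gripper":1,"x":0,"y":0,"z":0,"spin":0},
  {"gripper":1,"x":0,"y":0,"z":0,"spin":0},
  {"gripper":1,"x":0,"y":0,"z":0,"spin":0},
])

```text
time: 18.8
eef_pos: [0.5226, -0.0163, 0.1534]
tcp_rot: [0.884, -0.467, -0.0, -0.0]
contact_force: [-0.6, 0.4, -0.5]
opening: 0.177
finger_force: 108.4
```

Call:
step_arm([
  {"gripper":-1,"x":0,"y":0,"z":0,"spin":0},
  {"gripper":-1,"x":0,"y":0,"z":0,"spin":0},
  {"gripper":-1,"x":5,"y":0,"z":0,"spin":0},
  {"gripper":-1,"x":15,"y":0,"z":0,"spin":0},
  {"gripper":-1,"x":25,"y":0,"z":0,"spin":0},
  {"gripper":-1,"x":30,"y":0,"z":0,"spin":0},
  {"gripper":-1,"x":30,"y":0,"z":0,"spin":0},
  {"gripper":-1,"x":20,"y":0,"z":0,"spin":0},
  {"gripper":-1,"x":10,"y":0,"z":0,"spin":0},
  {"gripper":-1,"x":0,"y":0,"z":0,"spin":0},
])

```text
time: 19.8
eef_pos: [0.5993, -0.1294, 0.1533]
tcp_rot: [0.884, -0.468, 0.0, 0.0]
contact_force: [-0.2, -0.1, -0.1]
opening: 0.999
finger_force: 0.0
```

Call:
step_arm([
  {"gripper":-1,"x":0,"y":0,"z":0,"spin":0},
  {"gripper":-1,"x":0,"y":0,"z":0,"spin":0},
  {"gripper":-1,"x":0,"y":0,"z":0,"spin":0},
  {"gripper":-1,"x":0,"y":0,"z":0,"spin":0},
  {"gripper":-1,"x":0,"y":0,"z":0,"spin":0},
  {"gripper":-1,"x":0,"y":0,"z":0,"spin":0},
  {"gripper":-1,"x":0,"y":0,"z":0,"spin":0},
  {"gripper":-1,"x":0,"y":0,"z":0,"spin":0},
  {"gripper":-1,"x":0,"y":0,"z":0,"spin":0},
  {"gripper":-1,"x":0,"y":0,"z":0,"spin":0},
])

```text
time: 20.8
eef_pos: [0.5986, -0.1279, 0.1534]
tcp_rot: [0.884, -0.467, 0.0, -0.0]
contact_force: [0.5, -0.0, 0.7]
opening: 1.004
finger_force: 0.0
```

```bash
cat > st.py <<'E'
from h import *
import sys
pr=None
for i in range(6):
    d=cam('side');a=d['color'][215:285,350:420].astype(int)
    hsv=cv2.cvtColor(d['color'],cv2.COLOR_RGB2HSV)[225:300,350:420]
    v,u=np.nonzero(cv2.inRange(hsv,(104,110,50),(125,255,255))[:,:45]);print(get_state()['time'],len(u),u.mean()+350 if len(u) else 0,v.mean()+225 if len(u) else 0, np.abs(a-pr).mean() if pr is not None else 0);pr=a
cv2.imwrite('pics/'+sys.argv[1],cv2.resize(d['color'][190:310,320:440],None,fx=4.5,fy=4.5,interpolation=cv2.INTER_CUBIC)[:,:,::-1])
E
python3 st.py hang.png
```

```text
20.85 365 385.96438356164384 277.5780821917808 0
20.9 375 382.952 276.848 5.737482993197279
20.95 374 381.19251336898395 276.04545454545456 5.522585034013606
21.0 371 381.2398921832884 275.87061994609167 2.7460544217687075
21.05 354 383.20621468926555 276.99717514124296 4.509115646258503
21.1 350 385.51428571428573 277.63428571428574 5.392312925170068
```

View pics/hang.png

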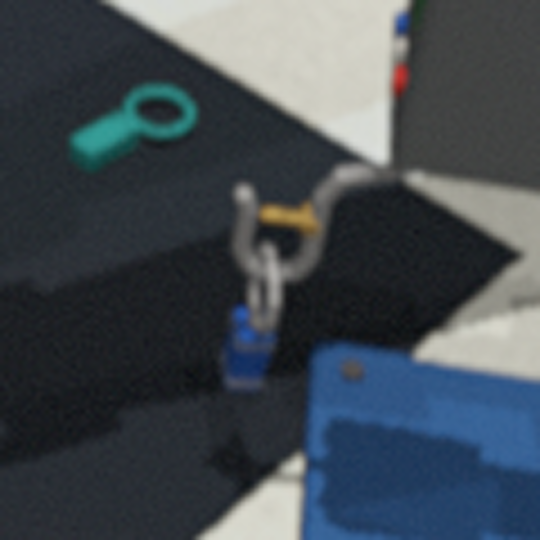

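The weight hangs from the hook at crop (265,260) with its bar at (250,345). The gate at (290,215) is shut. It is still swinging a little, so I'll wait.

Call:
step_arm([
  {"gripper":-1,"x":0,"y":0,"z":0,"spin":0},
  {"gripper":-1,"x":0,"y":0,"z":0,"spin":0},
  {"gripper":-1,"x":0,"y":0,"z":0,"spin":0},
  {"gripper":-1,"x":0,"y":0,"z":0,"spin":0},
  {"gripper":-1,"x":0,"y":0,"z":0,"spin":0},
  {"gripper":-1,"x":0,"y":0,"z":0,"spin":0},
  {"gripper":-1,"x":0,"y":0,"z":0,"spin":0},
  {"gripper":-1,"x":0,"y":0,"z":0,"spin":0},
  {"gripper":-1,"x":0,"y":0,"z":0,"spin":0},
  {"gripper":-1,"x":0,"y":0,"z":0,"spin":0},
])

```text
time: 22.1
eef_pos: [0.5986, -0.1278, 0.1534]
tcp_rot: [0.884, -0.467, -0.0, -0.0]
contact_force: [-1.4, -0.0, -0.2]
opening: 1.0
finger_force: 0.0
```

Call:
step_arm([
  {"gripper":-1,"x":0,"y":0,"z":0,"spin":0},
  {"gripper":-1,"x":0,"y":0,"z":0,"spin":0},
  {"gripper":-1,"x":0,"y":0,"z":0,"spin":0},
  {"gripper":-1,"x":0,"y":0,"z":0,"spin":0},
  {"gripper":-1,"x":0,"y":0,"z":0,"spin":0},
  {"gripper":-1,"x":0,"y":0,"z":0,"spin":0},
  {"gripper":-1,"x":0,"y":0,"z":0,"spin":0},
  {"gripper":-1,"x":0,"y":0,"z":0,"spin":0},
  {"gripper":-1,"x":0,"y":0,"z":0,"spin":0},
  {"gripper":-1,"x":0,"y":0,"z":0,"spin":0},
])

```text
time: 23.1
eef_pos: [0.5986, -0.1278, 0.1534]
tcp_rot: [0.884, -0.467, 0.0, 0.0]
contact_force: [-0.2, -0.4, 0.2]
opening: 0.997
finger_force: 0.0
```

Call:
step_arm([
  {"gripper":-1,"x":0,"y":0,"z":0,"spin":0},
  {"gripper":-1,"x":0,"y":0,"z":0,"spin":0},
  {"gripper":-1,"x":0,"y":0,"z":0,"spin":0},
  {"gripper":-1,"x":0,"y":0,"z":0,"spin":0},
  {"gripper":-1,"x":0,"y":0,"z":0,"spin":0},
  {"gripper":-1,"x":0,"y":0,"z":0,"spin":0},
  {"gripper":-1,"x":0,"y":0,"z":0,"spin":0},
  {"gripper":-1,"x":0,"y":0,"z":0,"spin":0},
  {"gripper":-1,"x":0,"y":0,"z":0,"spin":0},
  {"gripper":-1,"x":0,"y":0,"z":0,"spin":0},
])

```text
time: 24.1
eef_pos: [0.5986, -0.1278, 0.1535]
tcp_rot: [0.884, -0.467, 0.0, -0.0]
contact_force: [0.3, -0.4, -0.8]
opening: 1.0
finger_force: 0.0
```

Call:
step_arm([
  {"gripper":-1,"x":0,"y":0,"z":0,"spin":0},
  {"gripper":-1,"x":0,"y":0,"z":0,"spin":0},
  {"gripper":-1,"x":0,"y":0,"z":0,"spin":0},
  {"gripper":-1,"x":0,"y":0,"z":0,"spin":0},
  {"gripper":-1,"x":0,"y":0,"z":0,"spin":0},
  {"gripper":-1,"x":0,"y":0,"z":0,"spin":0},
  {"gripper":-1,"x":0,"y":0,"z":0,"spin":0},
  {"gripper":-1,"x":0,"y":0,"z":0,"spin":0},
  {"gripper":-1,"x":0,"y":0,"z":0,"spin":0},
  {"gripper":-1,"x":0,"y":0,"z":0,"spin":0},
])

```text
time: 25.1
eef_pos: [0.5986, -0.1278, 0.1534]
tcp_rot: [0.884, -0.467, 0.0, 0.0]
contact_force: [-0.0, -0.2, -0.5]
opening: 0.998
finger_force: 0.0
```

```bash
python3 st.py hang2.png
```

```text
25.15 356 386.05056179775283 277.7808988764045 0
25.2 362 385.9033149171271 277.65469613259665 2.1227891156462584
25.25 356 386.05056179775283 277.80056179775283 2.1200680272108845
25.3 362 385.91988950276243 277.67127071823205 2.1130612244897957
25.35 358 385.96089385474863 277.768156424581 2.101156462585034
25.4 359 385.96100278551535 277.7242339832869 2.067142857142857
```

View pics/hang2.png

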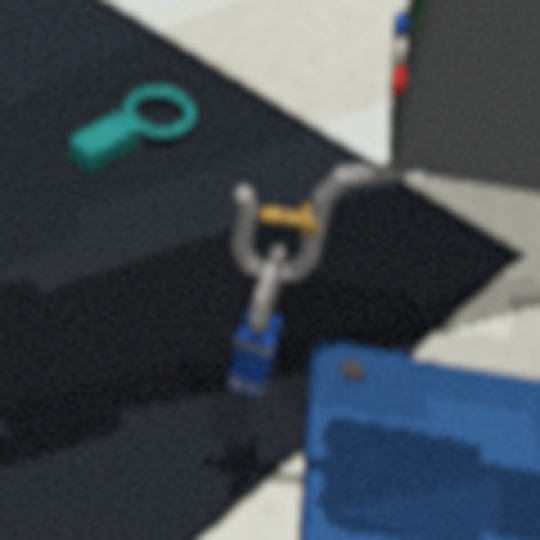

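```bash
python3 -c "
from plant import *
print(sign_off())"
```

```text
the job is handed in; nothing more can be done
None
```

The blue weight now hangs still from the hook with the gate shut at crop (290,215); before letting go I tugged it upward at about 7 N for over a second and it held, and the job is handed in at about 25 s.

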